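Set the kiln dial, then hold the key switch turned

TASK

At the kiln control box, first turn the dial clockwise until its white pointer stands on the orange mark. Then take the red key out of its wooden stand, push it down into the brass lock until its shoulder is fully home (the pins inside are sticky: press firmly and wiggle as needed), only then turn it a quarter turn clockwise, from the white mark to the green one, and finish while still holding it turned there with the gripper, because the lock springs back. Leave the dial as set and do not disturb the mug, bowl, jar and brush.

Things in the scene. Friction and masses are not known exactly. Their poses are not given: they have to be found in the camera images.
- console: grey kiln control box fixed to the table, 160 (its x) x 260 (its y) x 80 mm high; origin under its centre, z up. On its flat top, at 80 mm: the dial's axis at (0, +70) mm and the brass lock's axis at (0, -70) mm in its own frame. Flat scale and marks around both, at most 4 mm high.
- dial (a joint): angle of the black dial, rad; grows clockwise seen from above; at 0 the white pointer points along the box's +x. It turns freely 0 to 4.7 with light friction (0.03 N m) and stays where left.
- dial_grip (a point): on the dial's axis, 24 mm above the foot of the dial (105 mm above the table): the middle of its bar grip. The dial is a 52 mm disc, 8 mm high, carrying an upright bar 44 long x 12 thick x 28 mm high (top 36 mm above the dial's foot). Own x axis lies along the bar towards the white pointer end, z up: pinch the bar across its own y.
- dial_pointer (a point): point of the dial's white pointer, 34 mm from the dial's axis; it turns with the dial.
- mark (a point): the orange mark on the scale, 34 mm from the dial's axis at the pointer's height; its own x axis points away from the dial's axis. It is fixed, at a different place on the scale each time, 0.4 to 1.7 rad clockwise of the pointer's start.
- keyway (a point): centre of the keyway's mouth, in the top face of the brass lock cylinder (44 mm disc, top 84 mm above the table), on its vertical axis; turns with the cylinder. Own x lies along the slot, z up. The slot is 15.6 (x) x 6.4 (y) mm and 36 mm deep. Two sticky spring pins stand in it, at 7 mm and 17 mm below the mouth: the key does not fall past them, pressing each aside takes 4 to 15 N downwards; then the way is nearly free. A small yaw wiggle (0.06 rad) eases it.
- cylinder (a joint): turn of the lock cylinder, rad: 0 at rest (slot along the box's x), grows clockwise seen from above, 1.57 is the quarter turn (green mark), stop at 1.65. A spring (0.02 N m at rest, 0.10 N m at the quarter) turns it back when let go. The key has about 0.1 rad of play in the slot, so the key must turn about 0.1 rad more than the cylinder.
- key: loose key, about 50 g, standing upright in the stand; origin at the tip of its blade, z up through the head, x along the blade's width. From the tip up: steel blade 14 (x) x 5 (y) mm, 32 mm long, its lowest 8 mm tapered and rounded; round steel neck 22 mm in diameter, 10 mm high; red plastic head 32 (x) x 10 (y) x 40 mm high, top 82 mm above the tip. Fits the slot either way round.
- key_shoulder (a point): on the key's axis, at the underside of the neck, 32 mm above the tip: it rests on the lock's face when the key is fully home.
- key_grip (a point): centre of the key's red head, 62 mm above the tip (30 mm above the shoulder); pinch it across its 10 mm thickness (y).
- stand: pale wooden block 60 x 60 x 50 mm high, fixed to the table, with a 18 x 9 mm slot 40 mm deep along its own x in which the key stands, shoulder on its top; origin under its centre.
- mug: white mug, 76 mm across, 85 mm high, handle at its +y; origin under its centre; not to be disturbed.
- bowl: brown clay bowl, 110 mm across, 50 mm high; origin under its centre; not to be disturbed.
- jar: glaze jar with blue cap, 60 mm across, 75 mm high; origin under its centre; not to be disturbed.
- brush: glazing brush, 180 mm long, lying along its own x; origin under it; not to be disturbed.

How it is judged (in metres and radians):
On the way, in this order (a step that is already met when the one before it is completed fails the run):
1. the dial's pointer stands on the orange mark (horizontal distance between dial_pointer and mark below 0.005 m), for 0.3 s.
2. the key is fully home in the lock, which is not yet turned (z of key_shoulder in the frame of keyway between -0.004 and 0.004 m and horizontal distance between key_shoulder and keyway below 0.004 m and angle between key's own z axis and vertical below 0.12 rad and value of joint cylinder below 0.35 rad), for 0.1 s.
At the end, for the whole second after the job is handed in: through the last second the gripper still holds the key (over 2 N), the key is upright (0.12 rad) and home in the lock (shoulder within 4 mm of the face and the axis), the lock is turned (over 1.35 rad), and the dial's pointer is within 5 mm of the orange mark (horizontal distance between dial_pointer and mark below 0.005 m and z of key_shoulder in the frame of keyway between -0.004 and 0.004 m and horizontal distance between key_shoulder and keyway below 0.004 m and angle between key's own z axis and vertical below 0.12 rad and value of joint cylinder above 1.35 rad and contact force between the fingers and key above 2 N); the arm keeps its last pose, push and grip.
It fails at once if the lock is turned while the key is not home (value of joint cylinder above 0.4 rad and z of key_shoulder in the frame of keyway above 0.008 m).
It fails at once if a mug, bowl, jar or brush is pushed more than 30 mm (distance of any of mug, bowl, jar, brush from where it was at the start of the episode above 0.03 m).
It fails at once if the mug, bowl or jar is tipped (angle between any of mug, bowl, jar's own z axis and vertical above 0.4 rad).
It also fails if it takes over 54 s, if anything falls off the work surface, if the arm or the gripper's body presses on something with over 40 N, if the wrist force passes 120 N, or if a joint passes its speed limit or range.

ROBOT

A 6-joint arm with a two-finger parallel gripper is mounted at the origin on the work surface. World frame = base frame: x ahead of the robot, y to its left, z up, the work surface at z = 0. Lengths are in mm, angles in degrees, forces in N, time in s.
With the tool pointing down it reaches from about 350 to 725 mm from the base axis. Payload 6 kg.
Tool frame: the origin (TCP) lies at the very end of the fingers, on their centre line; the grasp point (between the pads) lies 19 mm behind it; z points along the fingers, x is the direction in which the jaws open and shut, and the axes are right-handed (so a half turn about z gives the same grasp; the last joint's range is limited). The gripper opens to 85 mm and grips with 20 to 120 N. Pads are 22 mm wide; open, the fingers measure 114 mm over their backs; the gripper's body (76 mm by 85 mm) begins 54 mm behind the grasp point. The pads swing forward as they close: fully open they stand 13 mm farther back than shut.
Start: joints at [-57.198, 2.303, 4.859, 0, -92.561, -19.12], TCP at [141.933, -582.948, 231.261] pointing down, gripper open.
Joint ranges: [-146.85, 146.85], [-73.84, 115.35], [-62.03, 85.46], [-188.31, 113.3], [-161.28, -10.13], [-171.36, 171.36]. Speed limits (degrees/s): [147.25, 147.25, 172.46, 180, 180, 180].

INTERFACE

Orientations are given as a 3x3 rotation matrix whose columns are the frame's x, y, z axes.
In Python, from bench import * gives the robot as it stands. The module is installed in compiled form; this text tells all that it offers.
- The arm moves only by the tool play_rows, never from a script. Its argument "rows" is a list of rows, each an object with "twist": the turn, a rotation vector about the tool's x, y, z in degrees, a list of three; "xyz": the shift along the tool's x, y, z in mm, a list of three; "grip": the finger opening in mm, from 0 to 85.4. In form: [{"twist": [rx, ry, rz], "xyz": [dx, dy, dz], "grip": grip}, ...]. A call has 1 to 8 rows; each row is the pose to reach, as a shift and turn from the pose measured when the call began, along the tool's axes at that moment; what a row does not reach only later rows make up. A row lasts 1/12 s, in which the tool goes at most 41.7 mm and 7.16 degrees, less where a joint would pass 70% of its speed; a pose out of reach is approached as far as the arm can. A call with a gripper value outside its range is refused whole. The fingers move at their own pace and stop on an object; the grip force is fixed at half the most. Time passes only in rows, so rows that repeat a pose let the fingers close. It gives the time, the measured TCP pose, the force and the opening at its end, in the units of the state.
- read_state(): the state, without advancing time (a new reading comes with each control period).
- snapshot(name): name is "scene" or "side" or "wrist"; returns (picture, depth): 384x512x3 uint8, red, green, blue; 384x512 float32, mm along the optical axis (not along the pixel's ray), 0 where there is no reading.
- camera_params(name): a dict with "camera_matrix" (3x3 intrinsics, pixels), "k1" (the pictures are not rectified: a ray, as slopes to the right and down, at radius r is drawn at 1 + k1 r^2 times it, then the intrinsics apply), "world_to_cam" (4x4, takes a point from world to camera coordinates). Camera axes: x right, y down, z forward; pixel columns grow to the right and rows downward; lengths in mm; the calibration is good to about 2 mm. A picture is of the moment at which its call begins: read the wrist's pose just before it. camera_params takes no time and is no camera call; for the wrist camera it gives the pose at the moment of the call.
- hand_in(): hands the job in, once; it reports no verdict.
The state is a dict: "clock": time; "joint_pos": joint angles; "joint_vel": joint speeds; "joint_torque": joint torques, N m; "eef_pos": TCP position; "orientation": TCP orientation; "force": force on the tool from outside, world axes, zero at the start; "ft_torque": the same for the moment, N m; "gripper_width": finger opening in mm.
Only numpy, scipy, OpenCV 4.12 (cv2) and the standard library are available. Lean on these libraries where they do the work, as an engineer would, in place of code of your own. Each camera call takes 0.05 s, during which the arm holds its last target.

## Working session

There is one attempt and no reset: what is moved stays moved. The work goes in short steps, Python scripts to look and compute and a tool call to move; the robot and the scene stay as the last step left them, time stands still between calls to the robot, and variables do not carry over. Pictures are saved under pics/ and viewed, and the job is handed in when it is done.

Besides the shell and the picture viewer there is one more tool, called after "Emit:" in YAML: its name, and indented under it one key for each argument. play_rows: Moves the arm, as the interface text tells. Its arguments: {"type":"object","properties":{"rows":{"type":"array"}},"required":["rows"]}

```bash
mkdir -p pics
cat > h.py <<'E'
from bench import *
import numpy as np, cv2
def look(n,tag):
    P=camera_params(n); im,d=snapshot(n)
    cv2.imwrite(f'pics/{tag}.png',cv2.cvtColor(im,cv2.COLOR_RGB2BGR))
    np.savez(f'{tag}.npz',im=im,d=d,K=P['camera_matrix'],k1=P['k1'],T=P['world_to_cam'])
def cloud(tag):
    z=np.load(f'{tag}.npz'); K=z['K'];d=z['d'];T=z['T']
    h,w=d.shape; u,v=np.meshgrid(np.arange(w),np.arange(h))
    p=cv2.undistortPoints(np.stack([u,v],-1).reshape(-1,1,2).astype(float),K,np.array([float(z['k1']),0,0,0])).reshape(h,w,2)
    X=np.concatenate([p*d[...,None],d[...,None]],-1)
    return z['im'],d,(X-T[:3,3])@T[:3,:3]
def proj(tag,pts):
    z=np.load(f'{tag}.npz'); c=np.asarray(pts)@z['T'][:3,:3].T+z['T'][:3,3]
    return cv2.projectPoints(c,np.zeros(3),np.zeros(3),z['K'],np.array([float(z['k1']),0,0,0]))[0][:,0]
E
python3 - <<'E'
from h import *
for n in ['scene','side','wrist']: look(n,n+'0')
print(read_state())
for n in ['scene','side','wrist']: print(camera_params(n))
E
```

```text
{'clock': 0.15, 'joint_pos': array([-5.71978618e+01,  2.33216587e+00,  4.81554014e+00, -1.93411834e-02,
       -9.25610478e+01, -1.91207245e+01]), 'joint_vel': array([ 0.02505591, -0.13251027,  0.17661588,  0.01867645, -0.02550839,
        0.05980977]), 'joint_torque': array([-1.42558951e-03, -3.68615663e+01,  3.47693002e+01,  6.93630427e+00,
       -4.41458993e-03,  2.77923348e-06]), 'eef_pos': array([ 141.92821182, -582.71593143,  230.49471425]), 'orientation': array([[-2.36537091e-01,  9.71622355e-01, -4.50957796e-04],
       [ 9.71621464e-01,  2.36537487e-01,  1.32218714e-03],
       [ 1.39133500e-03, -1.25413975e-04, -9.99999024e-01]]), 'force': array([-0.06700232,  0.01423788, -0.24318189]), 'ft_torque': array([ 0.0025356 , -0.02317131,  0.00439256]), 'gripper_width': 85.2933929967228}
{'camera_matrix': array([[442.31165012,   0.        , 257.59012731],
       [  0.        , 442.31165012, 196.95320678],
       [  0.        ,   0.        ,   1.        ]]), 'k1': -0.11042610608161753, 'world_to_cam': array([[ 2.00415676e-01,  9.79583450e-01, -1.58057296e-02,
        -9.91042011e+
[... 679 characters left out ...]
525260e-01, -6.49331658e-01,
         1.76046881e+03],
       [ 0.00000000e+00,  0.00000000e+00,  0.00000000e+00,
         1.00000000e+00]])}
{'camera_matrix': array([[269.20249134,   0.        , 253.80705365],
       [  0.        , 269.20249134, 191.44540699],
       [  0.        ,   0.        ,   1.        ]]), 'k1': -0.03540440663635738, 'world_to_cam': array([[-2.37112208e-01,  9.71481840e-01,  9.14328866e-04,
         5.99987080e+02],
       [ 9.37798427e-01,  2.28645119e-01,  2.61257575e-01,
        -3.37461145e+01],
       [ 2.53597933e-01,  6.28048168e-02, -9.65268690e-01,
         3.78213643e+02],
       [ 0.00000000e+00,  0.00000000e+00,  0.00000000e+00,
         1.00000000e+00]])}
```

View pics/scene0.png

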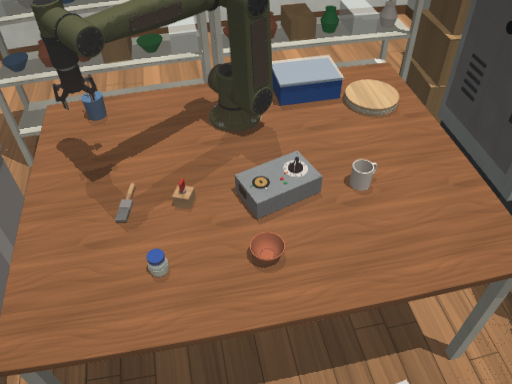

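View pics/side0.png

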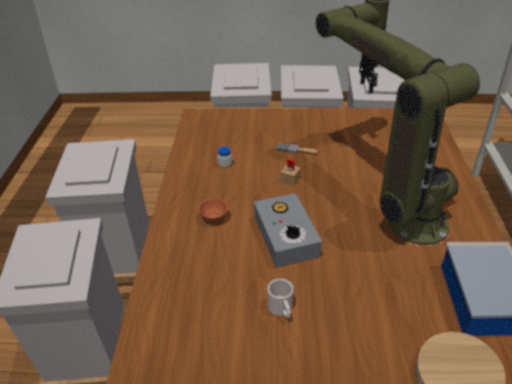

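View pics/wrist0.png

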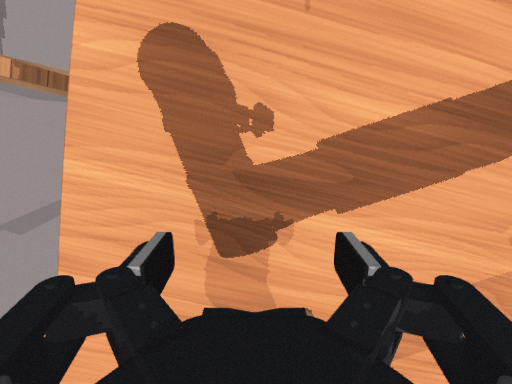

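The scene view shows the console at about (278,184), with the lock at (261,183) and the dial at (295,168). The key and stand are at (182,190), the brush at (125,203), jar (157,262), bowl (267,249) and mug (362,175). Next I'll get rough positions from the depth.

Run:
```python
from h import *
for t,pts in [('scene0',dict(lock=(261,183),dial=(297,160),stand=(184,198),key=(182,184),brush=(125,203),jar=(157,256),bowl=(267,249),mug=(362,165),c1=(237,182),c2=(302,156),c3=(320,178),c4=(257,207))),('side0',dict(lock=(280,208),dial=(292,231),stand=(290,175),key=(291,162)))]:
    im,d,X=cloud(t)
    for k,(u,v) in pts.items(): print(t,k,X[v,u].round())
im,d,X=cloud('scene0')
# console top
for t in ['scene0','side0']:
    im,d,X=cloud(t)
    m=(abs(X[...,2]-80)<5)&(d>0)&(X[...,0]>300)&(X[...,0]<800)&(abs(X[...,1])<250)
    n,l,s,c=cv2.connectedComponentsWithStats(m.astype('uint8'))
    i=1+np.argmax(s[1:,4]); p=X[l==i][:,:2].astype('float32')
    print(t,s[i],cv2.minAreaRect(p), np.median(X[l==i][:,2]))
    r=[(s_,c_) for s_,c_ in zip(s[1:,4],c[1:]) if s_>20]; print(r)
def crop(t,x0,y0,x1,y1,f,o):
    im=cv2.imread(f'pics/{t}.png')[y0:y1,x0:x1]; cv2.imwrite(f'pics/{o}.png',cv2.resize(im,None,fx=f,fy=f,interpolation=cv2.INTER_CUBIC))
crop('scene0',165,140,335,225,4.5,'sc_crop')
crop('side0',240,150,340,270,5,'si_crop')
```

```text
scene0 lock [521.   8.  83.]
scene0 dial [469. 147. 116.]
scene0 stand [ 507. -257.   55.]
scene0 key [ 472. -256.   88.]
scene0 brush [ 455. -464.   23.]
scene0 jar [ 750. -356.   75.]
scene0 bowl [745. -21.  11.]
scene0 mug [484. 390.  60.]
scene0 c1 [474. -68.  60.]
scene0 c2 [414. 182.  82.]
scene0 c3 [531. 214.  74.]
scene0 c4 [605. -24.  59.]
side0 lock [513.  14.  84.]
side0 dial [475. 147.  99.]
side0 stand [ 471. -228.   45.]
side0 key [ 468. -249.   94.]
scene0 [ 235  151   88   54 2029] ((493.99981689453125, 73.33509063720703), (169.82948303222656, 262.09393310546875), 18.29691505432129) 81.52331877004649
[(np.int32(2029), array([276.77033021, 177.21882701]))]
side0 [ 254  194   67   60 2039] ((491.4991455078125, 76.604736328125), (163.4379425048828, 269.08746337890625), 17.969501495361328) 80.70364209669884
[(np.int32(2039), array([286.33300638, 222.53849926]))]
```

View pics/sc_crop.png

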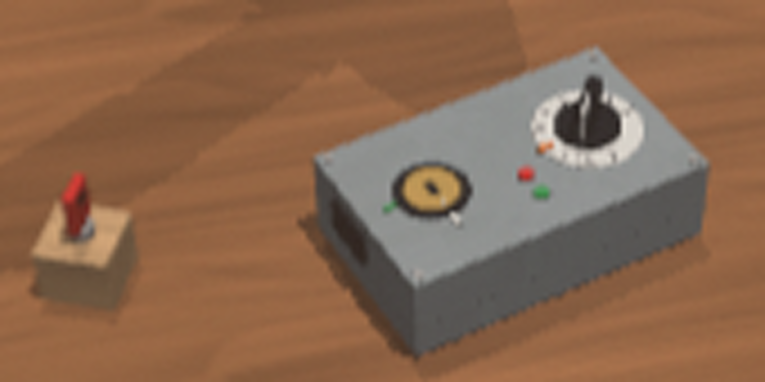

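View pics/si_crop.png

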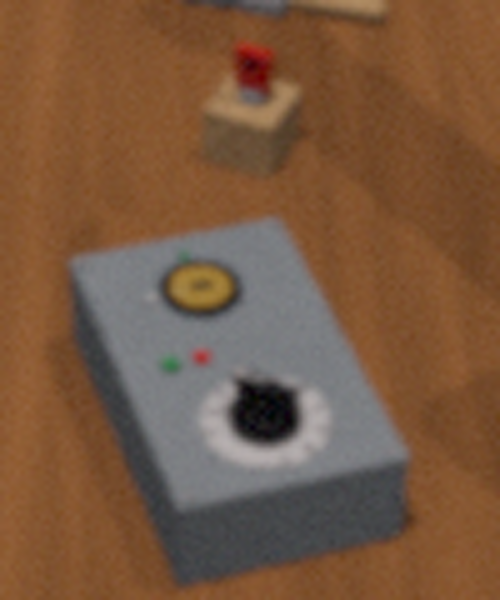

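```bash
cat >> h.py <<'E'
from scipy.spatial.transform import Rotation as Ro
def Rdown(a):
    a=np.radians(a); x=np.array([np.cos(a),np.sin(a),0]); z=np.array([0,0,-1.]); return np.stack([x,np.cross(z,x),z],1)
def plan(p,a):
    s=read_state(); R=s['orientation']
    tw=Ro.from_matrix(R.T@Rdown(a)).as_rotvec(degrees=True); d=R.T@(np.array(p)-s['eef_pos'])
    print('twist',tw.round(2),'xyz',d.round(1),'| clk',s['clock'],'pos',s['eef_pos'].round(1),'xang',np.degrees(np.arctan2(R[1,0],R[0,0])).round(2),'j',s['joint_pos'].round(1),'F',s['force'].round(1),'w',s['gripper_width'].round(1))
E
python3 - <<'E'
from h import *
z=np.load('wrist0.npz');T=z['T'];s=read_state()
c=-T[:3,:3].T@T[:3,3];print('cam in tool',s['orientation'].T@(c-s['eef_pos']))
plan([480,60,330],20+270)
E
```

```text
cam in tool [  -0.40540007  -65.95369124 -142.70874101]Traceback (most recent call last):
  File "<stdin>", line 4, in <module>
  File "h.py", line 22, in plan
    print('twist',tw.round(2),'xyz',d.round(1),'| clk',s['clock'],'pos',s['eef_pos'].round(1),'xang',np.degrees(np.arctan2(R[1,0],R[0,0])).round(2),'j',s['joint_pos'].round(1),'F',s['force'].round(1),'w',s['gripper_width'].round(1))
                                                                                                                                                                                                            ^^^^^^^^^^^^^^^^^^^^^^^^
AttributeError: 'float' object has no attribute 'round'
```

```bash
sed -i "s/s\['gripper_width'\].round(1)/round(float(s['gripper_width']),1)/" h.py
python3 - <<'E'
from h import *
plan([540,95,260],110)
E
```

```text
twist [-0.   -0.08 -6.32] xyz [564.4 547.1 -28.8] | clk 0.15 pos [ 141.9 -582.7  230.5] xang 103.68 j [-57.2   2.3   4.8  -0.  -92.6 -19.1] F [-0.1  0.  -0.2] w 85.3
```

Emit:
play_rows:
  rows:
    - {"twist":[0,0,-6],"xyz":[564,547,-29],"grip":85}
    - {"twist":[0,0,-6],"xyz":[564,547,-29],"grip":85}
    - {"twist":[0,0,-6],"xyz":[564,547,-29],"grip":85}
    - {"twist":[0,0,-6],"xyz":[564,547,-29],"grip":85}
    - {"twist":[0,0,-6],"xyz":[564,547,-29],"grip":85}
    - {"twist":[0,0,-6],"xyz":[564,547,-29],"grip":85}
    - {"twist":[0,0,-6],"xyz":[564,547,-29],"grip":85}
    - {"twist":[0,0,-6],"xyz":[564,547,-29],"grip":85}

```text
clock: 0.82
eef_pos: [311.0, -293.9, 243.6]
orientation: [[-0.336, 0.942, 0.0], [0.942, 0.336, 0.001], [0.001, 0.001, -1.0]]
force: [3.4, -0.6, 0.4]
gripper_width: 85.1
```

Run:
```python
from h import *
plan([540,95,260],110)
```

```text
twist [ 0.03 -0.07 -0.34] xyz [289.2 346.5 -15.9] | clk 0.8167 pos [ 311.  -293.9  243.6] xang 109.66 j [-16.1 -24.6 -16.9  -0.1 -97.6 -54.2] F [ 3.4 -0.6  0.4] w 85.1
```

Emit:
play_rows:
  rows:
    - {"twist":[0,0,0],"xyz":[289,346,-16],"grip":85}
    - {"twist":[0,0,0],"xyz":[289,346,-16],"grip":85}
    - {"twist":[0,0,0],"xyz":[289,346,-16],"grip":85}
    - {"twist":[0,0,0],"xyz":[289,346,-16],"grip":85}
    - {"twist":[0,0,0],"xyz":[289,346,-16],"grip":85}
    - {"twist":[0,0,0],"xyz":[289,346,-16],"grip":85}
    - {"twist":[0,0,0],"xyz":[289,346,-16],"grip":85}
    - {"twist":[0,0,0],"xyz":[289,346,-16],"grip":85}

```text
clock: 1.48
eef_pos: [479.7, -6.1, 255.9]
orientation: [[-0.337, 0.941, 0.001], [0.941, 0.337, 0.002], [0.001, 0.001, -1.0]]
force: [1.0, -0.8, -0.1]
gripper_width: 85.2
```

Emit:
play_rows:
  rows:
    - {"twist":[0,0,0],"xyz":[70,80,-4],"grip":85}
    - {"twist":[0,0,0],"xyz":[70,80,-4],"grip":85}
    - {"twist":[0,0,0],"xyz":[70,80,-4],"grip":85}
    - {"twist":[0,0,0],"xyz":[70,80,-4],"grip":85}

```text
clock: 1.82
eef_pos: [532.3, 90.6, 257.9]
orientation: [[-0.341, 0.94, -0.002], [0.94, 0.341, 0.001], [0.002, -0.002, -1.0]]
force: [-0.2, -1.3, -1.1]
gripper_width: 85.4
```

Run:
```python
from h import *
plan([540,95,260],110)
look('wrist','wrist1')
```

```text
twist [-0.11 -0.1  -0.09] xyz [ 1.5  8.7 -2.1] | clk 1.8167 pos [532.3  90.6 257.9] xang 109.91 j [ 3.09e+01 -6.50e+00 -9.00e-01 -1.00e-01 -9.57e+01 -1.01e+02] F [-0.2 -1.3 -1.1] w 85.4
```

View pics/wrist1.png

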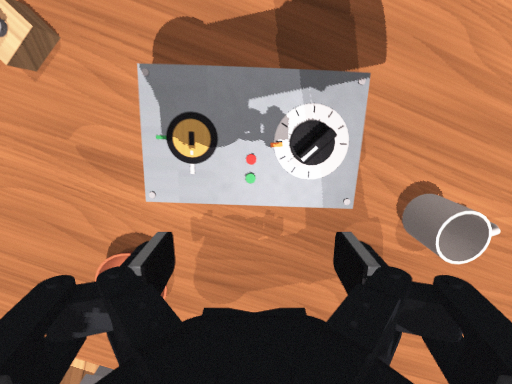

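Run:
```python
from h import *
im=cv2.imread('pics/wrist1.png')
cv2.imwrite('pics/w1d.png',cv2.resize(im[90:190,260:365],None,fx=5.6,fy=5.6,interpolation=cv2.INTER_CUBIC))
cv2.imwrite('pics/w1l.png',cv2.resize(im[90:190,140:245],None,fx=5.6,fy=5.6,interpolation=cv2.INTER_CUBIC))
im,d,X=cloud('wrist1')
for z in (80,117,84):
    m=(abs(X[...,2]-z)<2.5)&(d>0); print(z,m.sum(),np.median(X[...,2][m]))
m=(abs(X[...,2]-80)<6)&(d>0); n,l,s,c=cv2.connectedComponentsWithStats(m.astype('uint8')); i=1+np.argmax(s[1:,4])
print(s[i],cv2.minAreaRect(X[l==i][:,:2].astype('float32')))
```

```text
80 27125 80.36457136577243
117 480 117.01663068555533
84 5049 82.47348515454613
[  138    64   233   145 28692] ((493.8643798828125, 73.77305603027344), (160.94064331054688, 261.9154357910156), 17.806068420410156)
```

View pics/w1d.png

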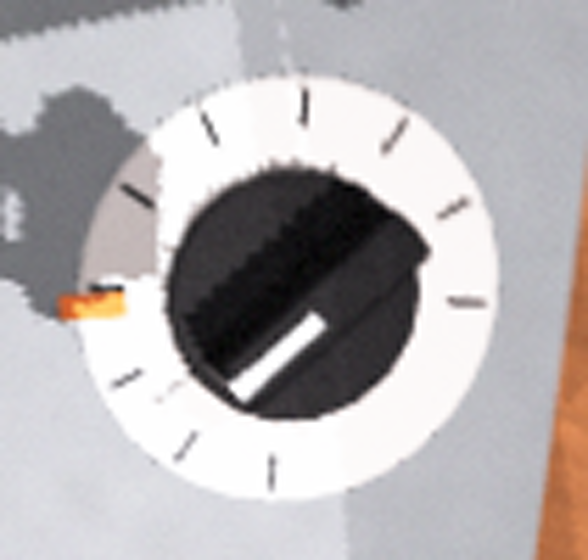

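View pics/w1l.png

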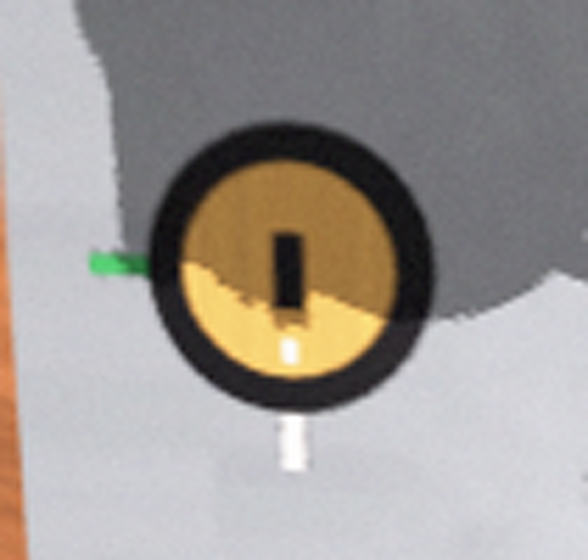

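```bash
cat >> h.py <<'E'
def onplane(tag,uv,z):
    q=np.load(f'{tag}.npz'); p=cv2.undistortPoints(np.array(uv,float).reshape(-1,1,2),q['K'],np.array([float(q['k1']),0,0,0]))[:,0]
    R=q['T'][:3,:3]; c=-R.T@q['T'][:3,3]; r=np.c_[p,np.ones(len(p))]@R
    return c+r*((z-c[2])/r[:,2])[:,None]
def ang(v): return np.degrees(np.arctan2(v[1],v[0]))
E
python3 - <<'E'
from h import *
im=cv2.imread('pics/wrist1.png'); hsv=cv2.cvtColor(im,cv2.COLOR_BGR2HSV)
def comp(m,near,tag='wrist1'):
    n,l,s,c=cv2.connectedComponentsWithStats(m.astype('uint8'))
    k=min(range(1,n),key=lambda i:np.hypot(*(c[i]-near))+(1000 if s[i,4]<4 else 0)); return np.argwhere(l==k)[:,::-1],c[k],s[k,4]
H,S,V=hsv[...,0],hsv[...,1],hsv[...,2]
o,oc,on=comp((H>8)&(H<22)&(S>150)&(V>150)&(np.indices(H.shape)[1]>262),(277,143)); print('orange',oc,on)
# brass disc
b,bc,bn=comp((H>15)&(H<30)&(S>80)&(V>100),(190,138)); hull=cv2.convexHull(b.astype(np.int32)); e=cv2.fitEllipse(hull); print('brass',e)
# scale disc white hull
m=(S<30)&(V>190); 
E=onplane('wrist1',np.array([[e[0][0],e[0][1]]]),84); print('lock by ellipse',E)
off=np.array([260,90]);f=lambda *p:(np.array(p)+.5)/5.6+off-.5
# scale disc extents from crop: left 80,right 498,top 75,bottom 500
print('dial', onplane('wrist1',[f(289,288)],82), 'disc', onplane('wrist1',[f(293,293)],89))
w=onplane('wrist1',[f(238,392),f(318,322)],117); print('stripe',w, ang(w[0]-w[1]))
# bar top edges: 
om=onplane('wrist1',[oc],83);print('orange',om)
yaw=np.radians(17.8); y=np.array([-np.sin(yaw),np.cos(yaw)]);c=np.array([493.87,73.77])
D=c+70*y;L=c-70*y;print(D,L)
for nm,p in(('model D',D),):
  print(ang(om[0,:2]-D),np.hypot(*(om[0,:2]-D)), 'pointer end',ang(w[0,:2]-D),np.hypot(*(w[0,:2]-D)))
off=np.array([140,90])
s=onplane('wrist1',[f(290,228),f(290,312)],84);print('slot',s,ang(s[1]-s[0]),s.mean(0))
g=onplane('wrist1',[f(118,264),f(294,444)],82);print('green,white ang',ang(g[0,:2]-L),ang(g[1,:2]-L))
# corners/screws
E
```

```text
orange [274.78571429 143.67857143] 28
brass ((191.03170776367188, 137.89283752441406), (37.365562438964844, 39.34269332885742), 143.2342071533203)
lock by ellipse [[514.94470977   6.55670514  84.        ]]
dial [[470.71537329 139.4981259   82.        ]] disc [[471.36639046 139.08663189  89.        ]]
stripe [[491.97242106 130.11553232 117.        ]
 [474.64605663 139.18307346 117.        ]] -27.624761816140328
orange [[488.16899282 100.40769155  83.        ]]
[472.47132865 140.41905749] [515.26867135   7.12094251]
-68.57842706693765 42.98053122728124 pointer end -27.850015898431533 22.05573023284899
slot [[506.53816502   4.45177198  84.        ]
 [522.99426901   9.38371094  84.        ]] 16.683615919407362 [514.76621701   6.91774146  84.        ]
green,white ang -72.964115321005 17.202176951295314
```

Run:
```python
from h import *
plan([471.5,139.8,150],242.5)
```

```text
twist [ 3.0000e-02 -1.6000e-01 -1.3264e+02] xyz [ 68.3 -39.  108.6] | clk 1.8667 pos [531.6  88.8 258.4] xang 109.86 j [ 3.080e+01 -6.600e+00 -1.000e+00 -1.000e-01 -9.580e+01 -1.009e+02] F [-0.6 -0.9 -0. ] w 84.4
```

Emit:
play_rows:
  rows:
    - {"twist":[0,0,-132.6],"xyz":[68,-39,60],"grip":60}
    - {"twist":[0,0,-132.6],"xyz":[68,-39,60],"grip":60}
    - {"twist":[0,0,-132.6],"xyz":[68,-39,60],"grip":60}
    - {"twist":[0,0,-132.6],"xyz":[68,-39,60],"grip":60}
    - {"twist":[0,0,-132.6],"xyz":[68,-39,60],"grip":60}
    - {"twist":[0,0,-132.6],"xyz":[68,-39,60],"grip":60}
    - {"twist":[0,0,-132.6],"xyz":[68,-39,60],"grip":60}
    - {"twist":[0,0,-132.6],"xyz":[68,-39,60],"grip":60}

```text
clock: 2.53
eef_pos: [471.5, 138.6, 198.9]
orientation: [[-0.976, 0.22, -0.0], [0.22, 0.976, 0.002], [0.001, 0.002, -1.0]]
force: [-0.2, -0.3, 0.8]
gripper_width: 59.9
```

Run:
```python
from h import *
plan([471.5,139.8,150],242.5)
```

```text
twist [ 1.500e-01  4.000e-02 -7.519e+01] xyz [ 0.2  1.1 48.9] | clk 2.5333 pos [471.5 138.6 198.9] xang 167.31 j [ 39.9 -14.6 -14.1  -0.1 -90.5 -52.5] F [-0.2 -0.3  0.8] w 59.9
```

Emit:
play_rows:
  rows:
    - {"twist":[0,0,-75.2],"xyz":[0,1,20],"grip":60}
    - {"twist":[0,0,-75.2],"xyz":[0,1,40],"grip":60}
    - {"twist":[0,0,-75.2],"xyz":[0,1,49],"grip":60}
    - {"twist":[0,0,-75.2],"xyz":[0,1,49],"grip":60}
    - {"twist":[0,0,-75.2],"xyz":[0,1,49],"grip":60}
    - {"twist":[0,0,-75.2],"xyz":[0,1,49],"grip":60}
    - {"twist":[0,0,-75.2],"xyz":[0,1,49],"grip":60}
    - {"twist":[0,0,-75.2],"xyz":[0,1,49],"grip":60}

```text
clock: 3.2
eef_pos: [471.5, 138.7, 150.0]
orientation: [[-0.712, -0.702, -0.0], [-0.702, 0.712, 0.003], [-0.002, 0.002, -1.0]]
force: [0.5, -0.2, -0.3]
gripper_width: 60.1
```

Emit:
play_rows:
  rows:
    - {"twist":[0,0,-18],"xyz":[0,0,0],"grip":60}
    - {"twist":[0,0,-18],"xyz":[0,0,0],"grip":60}
    - {"twist":[0,0,-18],"xyz":[0,0,0],"grip":60}
    - {"twist":[0,0,-18],"xyz":[0,0,0],"grip":60}

```text
clock: 3.53
eef_pos: [471.3, 137.9, 150.2]
orientation: [[-0.459, -0.888, 0.0], [-0.888, 0.459, 0.003], [-0.003, 0.001, -1.0]]
force: [0.3, -0.0, 0.8]
gripper_width: 60.2
```

Run:
```python
from h import *
plan([471.5,139.8,93],242.5)
look('wrist','wrist2')
```

```text
twist [0.06 0.15 0.18] xyz [-1.7  0.6 57.2] | clk 3.5333 pos [471.3 137.9 150.2] xang -117.32 j [ 39.8 -14.5 -19.   -0.1 -85.3  22.9] F [ 0.3 -0.   0.8] w 60.2
```

View pics/wrist2.png

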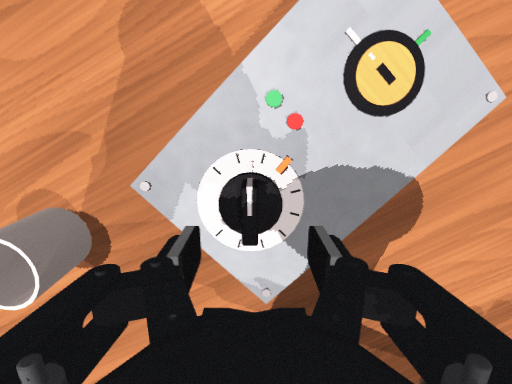

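The bar stands upright in the image at column 250, between jaws at columns 195 and 312. The white pointer end is up at (249,185) and the orange mark is at (284,164). It's aligned, so I'll descend and close.

Emit:
play_rows:
  rows:
    - {"twist":[0,0,0],"xyz":[-2,0.6,30],"grip":60}
    - {"twist":[0,0,0],"xyz":[-2,0.6,50],"grip":60}
    - {"twist":[0,0,0],"xyz":[-2,0.6,57],"grip":50}
    - {"twist":[0,0,0],"xyz":[-2,0.6,57],"grip":30}
    - {"twist":[0,0,0],"xyz":[-2,0.6,57],"grip":8}
    - {"twist":[0,0,0],"xyz":[-2,0.6,57],"grip":8}
    - {"twist":[0,0,0],"xyz":[-2,0.6,57],"grip":8}
    - {"twist":[0,0,0],"xyz":[-2,0.6,57],"grip":8}

```text
clock: 4.25
eef_pos: [472.8, 140.7, 95.2]
orientation: [[-0.462, -0.887, 0.003], [-0.887, 0.462, 0.004], [-0.005, -0.001, -1.0]]
force: [0.2, 1.8, 4.8]
gripper_width: 10.5
```

Run:
```python
from h import *
plan([471.5,139.8,93],202.3)
look('wrist','wrist3')
```

```text
twist [ 0.05  0.31 40.16] xyz [1.4 0.7 2.2] | clk 4.25 pos [472.8 140.7  95.2] xang -117.54 j [ 40.  -13.2 -23.7  -0.1 -79.1  22.5] F [0.2 1.8 4.8] w 10.5
```

View pics/wrist3.png

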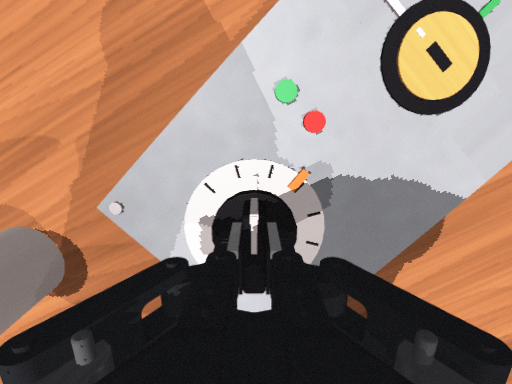

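The jaws hold the bar and the mark is at (299,180). I'll turn 40° clockwise.

Emit:
play_rows:
  rows:
    - {"twist":[0,0,6],"xyz":[0,0,0],"grip":8}
    - {"twist":[0,0,12],"xyz":[0,0,0],"grip":8}
    - {"twist":[0,0,18],"xyz":[0,0,0],"grip":8}
    - {"twist":[0,0,24],"xyz":[0,0,0],"grip":8}
    - {"twist":[0,0,30],"xyz":[0,0,0],"grip":8}
    - {"twist":[0,0,36],"xyz":[0,0,0],"grip":8}
    - {"twist":[0,0,40],"xyz":[0,0,0],"grip":8}
    - {"twist":[0,0,40],"xyz":[0,0,0],"grip":8}

```text
clock: 4.97
eef_pos: [472.5, 140.5, 95.3]
orientation: [[-0.925, -0.38, 0.003], [-0.38, 0.925, 0.004], [-0.004, 0.002, -1.0]]
force: [-0.8, -0.7, 1.6]
gripper_width: 10.8
```

Run:
```python
from h import *
plan([471.5,139.8,93],202.3)
look('wrist','wrist4')
im=cv2.imread('pics/wrist4.png')
cv2.imwrite('pics/w4z.png',cv2.resize(im[140:300,160:350],None,fx=3.6,fy=3.6,interpolation=cv2.INTER_CUBIC))
```

```text
twist [0.14 0.22 0.01] xyz [ 1.2 -0.3  2.3] | clk 4.9667 pos [472.5 140.5  95.3] xang -157.69 j [ 40.  -13.2 -23.7  -0.1 -79.2 -17.7] F [-0.8 -0.7  1.6] w 10.8
```

View pics/w4z.png

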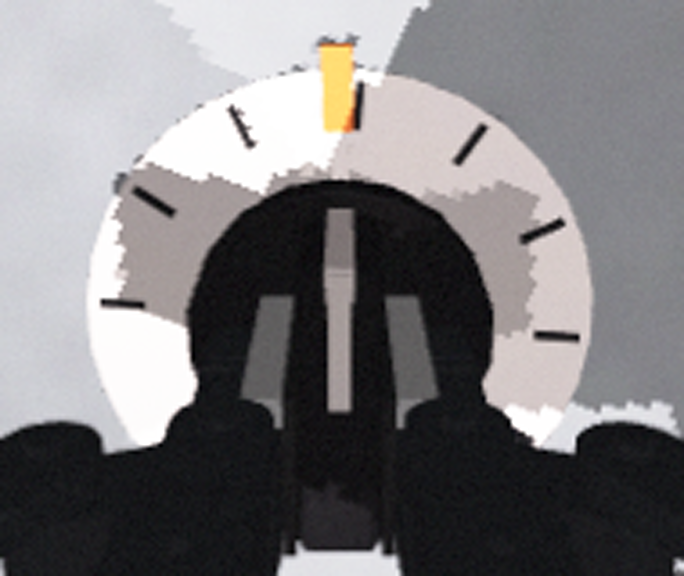

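The pointer (column 340 in the zoom) is in line with the orange mark (column 338). I'll release and lift straight up.

Emit:
play_rows:
  rows:
    - {"twist":[0,0,0],"xyz":[0,0,0],"grip":30}
    - {"twist":[0,0,0],"xyz":[0,0,0],"grip":40}
    - {"twist":[0,0,0],"xyz":[0,0,0],"grip":60}
    - {"twist":[0,0,0],"xyz":[0,0,-30],"grip":60}
    - {"twist":[0,0,0],"xyz":[0,0,-70],"grip":60}
    - {"twist":[0,0,0],"xyz":[0,0,-100],"grip":60}
    - {"twist":[0,0,0],"xyz":[0,0,-100],"grip":60}
    - {"twist":[0,0,0],"xyz":[0,0,-100],"grip":60}

```text
clock: 5.68
eef_pos: [473.1, 140.7, 197.6]
orientation: [[-0.923, -0.384, 0.006], [-0.384, 0.923, 0.006], [-0.008, 0.004, -1.0]]
force: [0.8, 0.3, -1.9]
gripper_width: 60.1
```

Run:
```python
from h import *
look('wrist','wrist5')
plan([430,-248,240],270)
```

```text
twist [  0.     0.36 -67.43] xyz [ 187.9 -342.3  -46.5] | clk 5.7333 pos [472.3 140.5 195.5] xang -157.43 j [ 40.  -14.7 -14.5  -0.1 -89.9 -17.4] F [-0.4  1.  -0.9] w 60.0
```

View pics/wrist5.png

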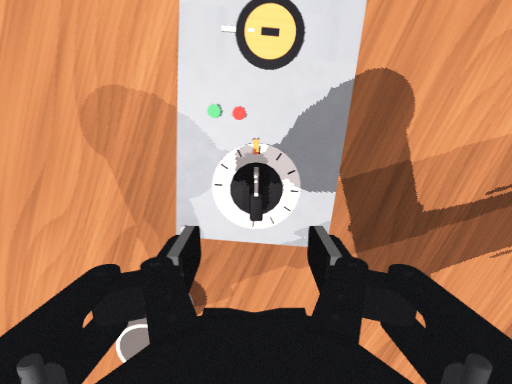

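The dial stayed put: the pointer is at (256,170), in line with the mark at (256,146). Now I'll move to the stand.

Emit:
play_rows:
  rows:
    - {"twist":[0,0,-67.4],"xyz":[188,-342,-46],"grip":60}
    - {"twist":[0,0,-67.4],"xyz":[188,-342,-46],"grip":60}
    - {"twist":[0,0,-67.4],"xyz":[188,-342,-46],"grip":60}
    - {"twist":[0,0,-67.4],"xyz":[188,-342,-46],"grip":60}
    - {"twist":[0,0,-67.4],"xyz":[188,-342,-46],"grip":60}
    - {"twist":[0,0,-67.4],"xyz":[188,-342,-46],"grip":60}
    - {"twist":[0,0,-67.4],"xyz":[188,-342,-46],"grip":60}
    - {"twist":[0,0,-67.4],"xyz":[188,-342,-46],"grip":60}

```text
clock: 6.4
eef_pos: [440.6, -149.9, 227.0]
orientation: [[-0.291, -0.957, 0.001], [-0.957, 0.291, 0.005], [-0.005, 0.0, -1.0]]
force: [1.5, -0.4, 0.2]
gripper_width: 60.1
```

Run:
```python
from h import *
plan([430,-248,240],270)
```

```text
twist [ -0.03   0.29 -16.93] xyz [ 96.8 -18.4 -13.5] | clk 6.4 pos [ 440.6 -149.9  227. ] xang -106.93 j [  6.  -18.6 -14.3  -0.3 -94.2  67.1] F [ 1.5 -0.4  0.2] w 60.1
```

Emit:
play_rows:
  rows:
    - {"twist":[0,0,-7],"xyz":[36,-6,-5],"grip":60}
    - {"twist":[0,0,-14],"xyz":[70,-12,-10],"grip":60}
    - {"twist":[0,0,-17],"xyz":[97,-18,-13],"grip":60}
    - {"twist":[0,0,-17],"xyz":[97,-18,-13],"grip":60}
    - {"twist":[0,0,-17],"xyz":[97,-18,-13],"grip":60}
    - {"twist":[0,0,-17],"xyz":[97,-18,-13],"grip":60}

```text
clock: 6.9
eef_pos: [429.2, -247.8, 238.0]
orientation: [[-0.0, -1.0, -0.001], [-1.0, 0.0, 0.006], [-0.006, 0.001, -1.0]]
force: [0.5, 0.8, 0.4]
gripper_width: 60.3
```

Run:
```python
from h import *
look('wrist','wrist6')
plan([430,-248,240],270)
im=cv2.imread('pics/wrist6.png')
cv2.imwrite('pics/w6z.png',cv2.resize(im[60:220,160:350],None,fx=3.6,fy=3.6,interpolation=cv2.INTER_CUBIC))
im,d,X=cloud('wrist6')
for z,t in((50,3),(100,4)):
    m=(abs(X[...,2]-z)<t)&(d>0)&(X[...,1]>-330)&(X[...,1]<-180)&(X[...,0]>400)&(X[...,0]<560); n,l,s,c=cv2.connectedComponentsWithStats(m.astype('uint8')); i=1+np.argmax(s[1:,4]); print(z,s[i],cv2.minAreaRect(X[l==i][:,:2].astype('float32')),np.median(X[l==i][:,2]))
```

```text
twist [0.01 0.32 0.06] xyz [ 0.6 -0.5 -1.6] | clk 6.95 pos [ 429.5 -247.4  238.4] xang -89.94 j [ -6.8 -13.5  -9.   -0.3 -94.6  96.9] F [-0.6  1.2  0. ] w 59.7
50 [ 231  106   66   66 2083] ((471.1517333984375, -258.448974609375), (60.17064666748047, 60.311885833740234), 65.33483123779297) 50.19409069520123
100 [255 128  20  30 290] ((471.1138916015625, -258.48651123046875), (10.039541244506836, 31.336328506469727), 65.35350799560547) 99.68395805763643
```

View pics/wrist6.png

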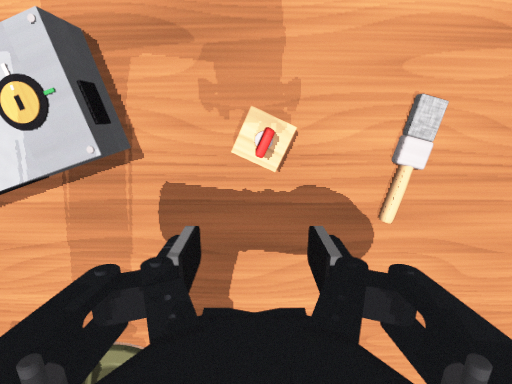

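View pics/w6z.png

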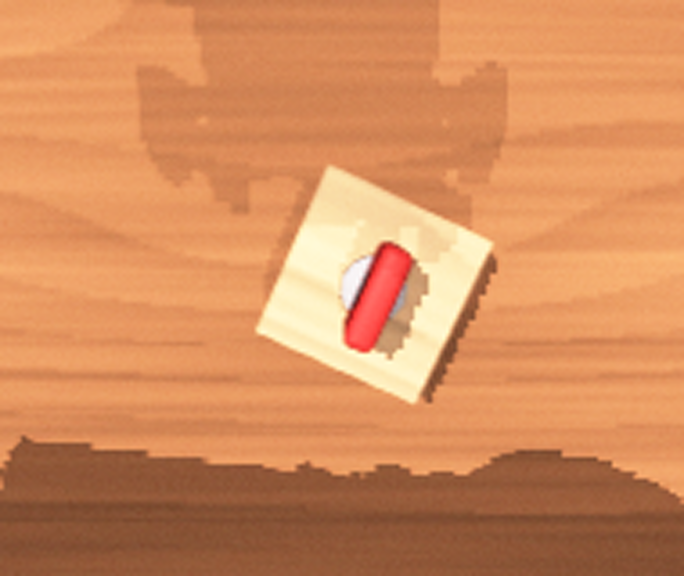

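Run:
```python
from h import *
plan([471.1,-258.5,130],245.35)
```

```text
twist [ 0.08  0.31 24.71] xyz [ 11.8 -41.6 108.3] | clk 6.95 pos [ 429.5 -247.4  238.4] xang -89.94 j [ -6.8 -13.5  -9.   -0.3 -94.6  96.9] F [-0.6  1.2  0. ] w 59.7
```

Emit:
play_rows:
  rows:
    - {"twist":[0,0.1,7],"xyz":[6,-20,35],"grip":50}
    - {"twist":[0,0.2,14],"xyz":[11.8,-41.6,70],"grip":50}
    - {"twist":[0,0.3,21],"xyz":[11.8,-41.6,108],"grip":50}
    - {"twist":[0,0.3,24.7],"xyz":[11.8,-41.6,108],"grip":50}
    - {"twist":[0,0.3,24.7],"xyz":[11.8,-41.6,108],"grip":50}
    - {"twist":[0,0.3,24.7],"xyz":[11.8,-41.6,108],"grip":50}

```text
clock: 7.45
eef_pos: [471.6, -257.8, 130.8]
orientation: [[-0.413, -0.911, -0.001], [-0.911, 0.413, -0.0], [0.001, 0.001, -1.0]]
force: [0.3, -0.2, 0.8]
gripper_width: 50.0
```

Run:
```python
from h import *
look('wrist','wrist7')
plan([471.1,-258.5,65],245.35)
```

```text
twist [-0.07 -0.01  0.23] xyz [ 0.8  0.7 66.9] | clk 7.5 pos [ 472.  -258.1  131.9] xang -114.42 j [ -7.2  -6.6 -14.2   0.  -82.4  72.8] F [-0.1  0.5  0.7] w 49.7
```

View pics/wrist7.png

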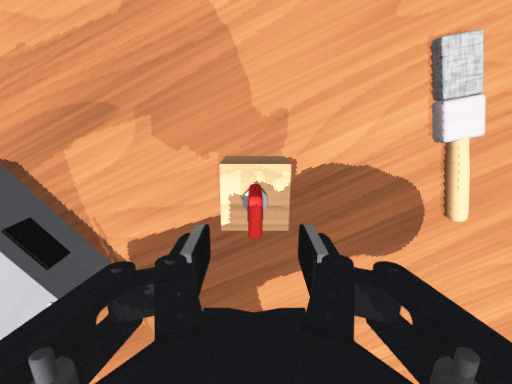

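The key head is at column 255, centred between the jaws (210 and 300) and upright in the image. I'll descend and grip.

Emit:
play_rows:
  rows:
    - {"twist":[0,0,0.2],"xyz":[0.8,0.7,30],"grip":50}
    - {"twist":[0,0,0.2],"xyz":[0.8,0.7,55],"grip":50}
    - {"twist":[0,0,0.2],"xyz":[0.8,0.7,67],"grip":50}
    - {"twist":[0,0,0.2],"xyz":[0.8,0.7,67],"grip":30}
    - {"twist":[0,0,0.2],"xyz":[0.8,0.7,67],"grip":5}
    - {"twist":[0,0,0.2],"xyz":[0.8,0.7,67],"grip":5}
    - {"twist":[0,0,0.2],"xyz":[0.8,0.7,67],"grip":5}
    - {"twist":[0,0,0.2],"xyz":[0.8,0.7,67],"grip":5}

```text
clock: 8.17
eef_pos: [472.4, -259.0, 67.4]
orientation: [[-0.416, -0.909, 0.005], [-0.909, 0.416, -0.002], [-0.0, -0.005, -1.0]]
force: [-0.8, 1.2, 6.5]
gripper_width: 9.1
```

Emit:
play_rows:
  rows:
    - {"twist":[0,0,0],"xyz":[0,0,0],"grip":5}
    - {"twist":[0,0,0],"xyz":[0,0,0],"grip":5}

```text
clock: 8.33
eef_pos: [472.8, -259.1, 68.2]
orientation: [[-0.416, -0.909, 0.006], [-0.909, 0.416, -0.002], [-0.0, -0.006, -1.0]]
force: [0.4, 0.8, 0.0]
gripper_width: 9.3
```

Run:
```python
from h import *
look('wrist','wrist8')
plan([471.1,-258.5,65],245.35)
print(read_state()['orientation'].round(4))
```

```text
twist [-0.32  0.02  0.05] xyz [0.1 1.5 2.7] | clk 8.3833 pos [ 472.5 -259.    67.7] xang -114.6 j [ -7.3  -4.9 -19.4   0.1 -75.2  72.7] F [-0.8  0.  -1.1] w 8.9
[[-4.163e-01 -9.092e-01  5.200e-03]
 [-9.092e-01  4.163e-01 -2.000e-03]
 [-4.000e-04 -5.500e-03 -1.000e+00]]
```

View pics/wrist8.png

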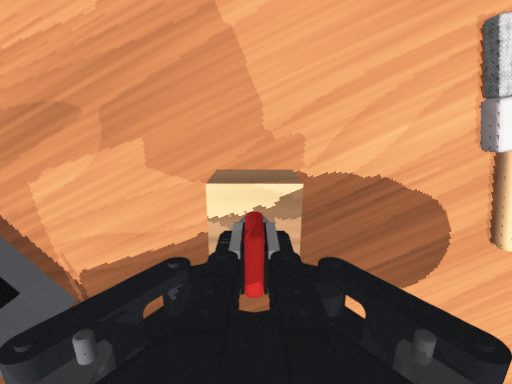

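The key head is gripped at (255,250), 9 mm opening. I'll lift it straight out and carry it to a point where the wrist camera can view the lock at the same relative pose.

Emit:
play_rows:
  rows:
    - {"twist":[-0.3,0,0],"xyz":[0,0,-15],"grip":5}
    - {"twist":[-0.3,0,0],"xyz":[0,0,-40],"grip":5}
    - {"twist":[-0.3,0,0],"xyz":[0,0,-75],"grip":5}
    - {"twist":[-0.3,0,0],"xyz":[0,0,-110],"grip":5}
    - {"twist":[-0.3,0,0],"xyz":[0,0,-145],"grip":5}
    - {"twist":[-0.3,0,0],"xyz":[0,0,-145],"grip":5}

```text
clock: 8.88
eef_pos: [473.7, -260.2, 221.0]
orientation: [[-0.416, -0.909, 0.011], [-0.909, 0.416, -0.005], [-0.0, -0.012, -1.0]]
force: [0.6, -0.5, 0.3]
gripper_width: 8.6
```

Run:
```python
from h import *
plan([467.5,-8,212],287.6)
```

```text
twist [ -0.65  -0.24 -42.21] xyz [-226.8  110.8    7.7] | clk 8.8833 pos [ 473.7 -260.2  221. ] xang -114.61 j [ -7.3  -7.5  -5.7   0.2 -91.1  72.7] F [ 0.6 -0.5  0.3] w 8.6
```

Emit:
play_rows:
  rows:
    - {"twist":[-0.6,-0.2,-42],"xyz":[-227,111,8],"grip":5}
    - {"twist":[-0.6,-0.2,-42],"xyz":[-227,111,8],"grip":5}
    - {"twist":[-0.6,-0.2,-42],"xyz":[-227,111,8],"grip":5}
    - {"twist":[-0.6,-0.2,-42],"xyz":[-227,111,8],"grip":5}
    - {"twist":[-0.6,-0.2,-42],"xyz":[-227,111,8],"grip":5}
    - {"twist":[-0.6,-0.2,-42],"xyz":[-227,111,8],"grip":5}
    - {"twist":[-0.6,-0.2,-42],"xyz":[-227,111,8],"grip":5}
    - {"twist":[-0.6,-0.2,-42],"xyz":[-227,111,8],"grip":5}

```text
clock: 9.55
eef_pos: [467.1, -5.5, 211.3]
orientation: [[0.303, -0.953, 0.0], [-0.953, -0.303, -0.0], [0.001, -0.0, -1.0]]
force: [0.0, -0.9, 0.8]
gripper_width: 9.4
```

Emit:
play_rows:
  rows:
    - {"twist":[0,0,0],"xyz":[0,0,0],"grip":5}
    - {"twist":[0,0,0],"xyz":[0,0,0],"grip":5}
    - {"twist":[0,0,0],"xyz":[0,0,0],"grip":5}

```text
clock: 9.8
eef_pos: [467.1, -6.6, 211.0]
orientation: [[0.301, -0.954, -0.0], [-0.954, -0.301, -0.001], [0.001, 0.0, -1.0]]
force: [0.2, 0.1, 0.1]
gripper_width: 9.1
```

Run:
```python
from h import *
look('wrist','wrist9')
plan([515,7,140],287.6)
im=cv2.imread('pics/wrist9.png')
cv2.imwrite('pics/w9z.png',cv2.resize(im[80:220,160:350],None,fx=4,fy=4,interpolation=cv2.INTER_CUBIC))
```

```text
twist [ 0.02 -0.03 -0.09] xyz [  1.3 -49.8  71.1] | clk 9.85 pos [467.1  -6.7 211.1] xang -72.49 j [ 24.1 -18.5 -15.9   0.  -92.6  83.4] F [ 0.3  0.4 -0.9] w 9.3
```

View pics/wrist9.png

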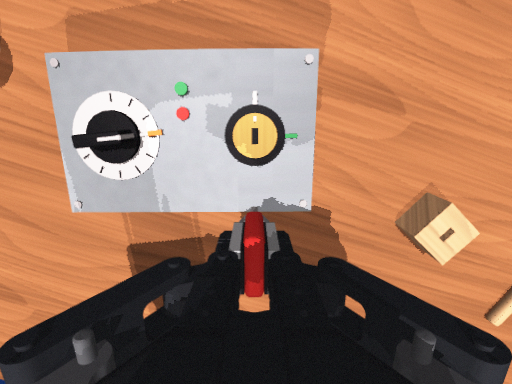

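View pics/w9z.png

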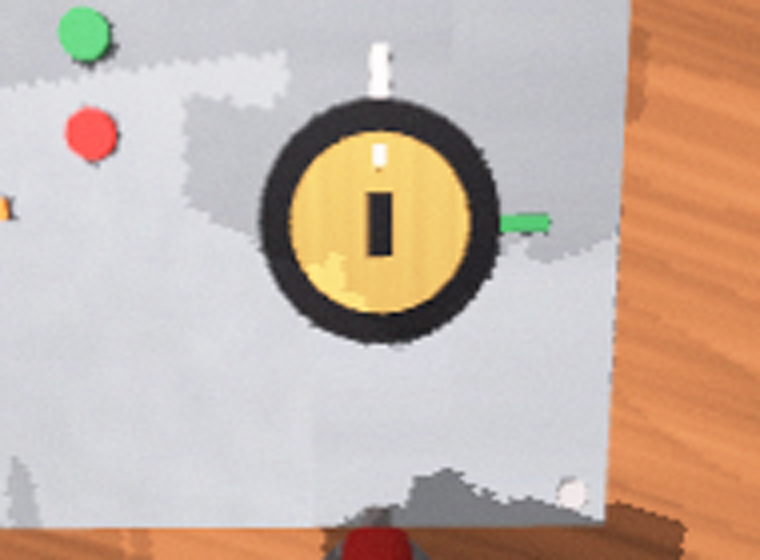

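```bash
cat > m.py <<'E'
from h import *
def lockm(tag):
    z=np.load(tag+'.npz');im=cv2.cvtColor(z['im'],cv2.COLOR_RGB2HSV);H,S,V=im[...,0],im[...,1],im[...,2]
    m=((H>15)&(H<32)&(S>90)&(V>90)).astype('uint8')
    n,l,s,c=cv2.connectedComponentsWithStats(m)
    P=proj(tag,[[515,7,84]])[0]; k=min([i for i in range(1,n) if s[i,4]>150],key=lambda i:np.hypot(*(c[i]-P)))
    hull=cv2.convexHull(np.argwhere(l==k)[:,::-1].astype(np.int32)).reshape(-1,2)
    w=onplane(tag,hull,84)[:,:2]; (cc,r)=cv2.minEnclosingCircle(w.astype('float32'))
    e=cv2.fitEllipse(hull.astype(np.float32)); ce=onplane(tag,[e[0]],84)
    # slot
    x,y,ww,hh=s[k,:4]; sub=np.zeros_like(m); sub[y:y+hh,x:x+ww]=(V[y:y+hh,x:x+ww]<70)
    hm=np.zeros_like(m); cv2.fillConvexPoly(hm,hull,1); hm=cv2.erode(hm,np.ones((5,5)))
    q=np.argwhere((sub&hm)>0)[:,::-1]; qw=onplane(tag,q,84)[:,:2]
    u=np.linalg.svd(qw-qw.mean(0),full_matrices=False)[2][0]
    print(tag,'circle',cc,r,'ell',ce[0].round(2),'slot',qw.mean(0).round(2),len(q),'yaw',(ang(u)+90)%180-90, cv2.minAreaRect(qw.astype('float32')))
lockm('wrist1');lockm('wrist9');lockm('wrist5')
E
python3 m.py
python3 - <<'E'
from h import *
im,d,X=cloud('wrist9'); h=cv2.cvtColor(im,cv2.COLOR_RGB2HSV)
s=read_state();R=s['orientation'];p=s['eef_pos']
red=((h[...,0]<8)|(h[...,0]>172))&(h[...,1]>150)&(h[...,2]>60); red[:205]=0
Y=(X-p)@R
q=Y[red]; print(len(q), np.percentile(q,[1,50,99],axis=0).round(1))
t=red&(abs(Y[...,2]+32.3)<4); q=Y[t]; print('top',len(q),np.percentile(q,[0,2,50,98,100],axis=0).round(1)); print(cv2.minAreaRect(q[:,:2].astype('float32')))
# dial
E
```

```text
wrist1 circle (515.266845703125, 6.5097737312316895) 22.53936767578125 ell [514.82   6.58  84.  ] slot [515.09   6.56] 65 yaw 16.130228654676074 ((515.1141357421875, 6.556126594543457), (13.992137908935547, 4.676756858825684), 16.75175666809082)
wrist9 circle (515.2689208984375, 7.190700054168701) 22.444704055786133 ell [515.61   7.36  84.  ] slot [514.94   6.61] 75 yaw 17.623141894796873 ((514.9168090820312, 6.59832763671875), (13.57024097442627, 3.964683771133423), 17.554241180419922)
wrist5 circle (514.8173828125, 7.372877597808838) 22.479389190673828 ell [515.     6.96  84.  ] slot [514.75   7.19] 104 yaw 19.08424014353119 ((514.658203125, 7.209303855895996), (13.886307716369629, 4.880366802215576), 18.247949600219727)
1671 [[ -4.3 -14.7 -36.1]
 [  0.5  -6.3 -31.9]
 [  5.2  15.9   3.1]]
top 1212 [[ -4.5 -14.7 -36.3]
 [ -4.2 -14.2 -33.6]
 [  0.5  -0.7 -32.2]
 [  4.8  15.2 -29.6]
 [  5.1  17.1 -28.6]]
((0.4297657012939453, 1.1659860610961914), (31.767738342285156, 9.672471046447754), 89.406494140625)
```

Run:
```python
from h import *
plan([515.9,7.5,142],287.6)
```

```text
twist [ 0.02 -0.03 -0.09] xyz [  1.1 -50.8  69.1] | clk 9.85 pos [467.1  -6.7 211.1] xang -72.49 j [ 24.1 -18.5 -15.9   0.  -92.6  83.4] F [ 0.3  0.4 -0.9] w 9.3
```

Emit:
play_rows:
  rows:
    - {"twist":[0,0,-0.1],"xyz":[0.5,-25,15],"grip":5}
    - {"twist":[0,0,-0.1],"xyz":[1.1,-50.8,40],"grip":5}
    - {"twist":[0,0,-0.1],"xyz":[1.1,-50.8,69],"grip":5}
    - {"twist":[0,0,-0.1],"xyz":[1.1,-50.8,69],"grip":5}
    - {"twist":[0,0,-0.1],"xyz":[1.1,-50.8,69],"grip":5}
    - {"twist":[0,0,-0.1],"xyz":[1.1,-50.8,69],"grip":5}
    - {"twist":[0,0,-0.1],"xyz":[1.1,-50.8,69],"grip":5}

```text
clock: 10.43
eef_pos: [516.8, 7.2, 145.0]
orientation: [[0.302, -0.953, 0.004], [-0.953, -0.302, -0.0], [0.001, -0.004, -1.0]]
force: [-0.3, 0.4, 0.1]
gripper_width: 9.6
```

Run:
```python
from h import *
look('wrist','wrist10');look('scene','scene10');look('side','side10')
plan([515.9,7.5,142],287.6)
o=[]
a=cv2.imread('pics/wrist10.png')[100:300,155:355]
b=cv2.imread('pics/scene10.png')[140:220,220:300]
c=cv2.imread('pics/side10.png')[150:230,240:320]
f=lambda i,k:cv2.resize(i,(266,266),interpolation=cv2.INTER_CUBIC)
cv2.imwrite('pics/t10.png',np.hstack([f(a,0),f(b,0),f(c,0)]))
```

```text
twist [-0.16 -0.03  0.01] xyz [-0.1  0.5  2. ] | clk 10.5833 pos [516.4   7.6 144. ] xang -72.39 j [ 23.2 -10.4 -16.3   0.  -83.9  84.4] F [ 0.5 -0.5 -1.6] w 8.9
```

View pics/t10.png

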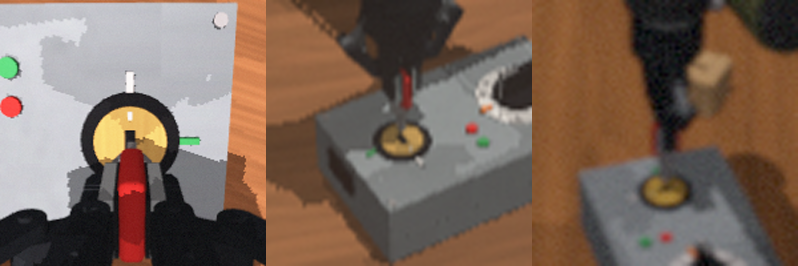

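The key is aligned over the slot in all three views. I'll descend slowly to the mouth.

Emit:
play_rows:
  rows:
    - {"twist":[-0.1,0,0],"xyz":[-0.1,0.5,4],"grip":5}
    - {"twist":[-0.1,0,0],"xyz":[-0.1,0.5,8],"grip":5}
    - {"twist":[-0.1,0,0],"xyz":[-0.1,0.5,11],"grip":5}
    - {"twist":[-0.1,0,0],"xyz":[-0.1,0.5,14],"grip":5}
    - {"twist":[-0.1,0,0],"xyz":[-0.1,0.5,17],"grip":5}
    - {"twist":[-0.1,0,0],"xyz":[-0.1,0.5,17],"grip":5}

```text
clock: 11.08
eef_pos: [515.6, 7.6, 126.0]
orientation: [[0.303, -0.953, 0.0], [-0.953, -0.303, -0.0], [0.0, 0.0, -1.0]]
force: [0.5, 1.2, -0.4]
gripper_width: 8.9
```

Run:
```python
from h import *
plan([515.9,7.5,126],287.6); print(read_state()['ft_torque'])
```

```text
twist [ 0.   -0.02  0.02] xyz [ 0.2 -0.2 -0. ] | clk 11.0833 pos [515.6   7.6 126. ] xang -72.38 j [ 23.3 -10.  -17.8   0.  -82.2  84.4] F [ 0.5  1.2 -0.4] w 8.9
[ 0.06917661 -0.12191145  0.03243973]
```

The tip is 8 mm inside the slot with almost no force. I'll push on with a small yaw wiggle.

Emit:
play_rows:
  rows:
    - {"twist":[0,0,3],"xyz":[0.2,0,3],"grip":5}
    - {"twist":[0,0,-3],"xyz":[0.2,0,6],"grip":5}
    - {"twist":[0,0,3],"xyz":[0.2,0,9],"grip":5}
    - {"twist":[0,0,-3],"xyz":[0.2,0,12],"grip":5}
    - {"twist":[0,0,3],"xyz":[0.2,0,15],"grip":5}
    - {"twist":[0,0,-3],"xyz":[0.2,0,18],"grip":5}
    - {"twist":[0,0,0],"xyz":[0.2,0,19],"grip":5}
    - {"twist":[0,0,0],"xyz":[0.2,0,19],"grip":5}

```text
clock: 11.75
eef_pos: [516.7, 7.7, 108.0]
orientation: [[0.301, -0.954, 0.003], [-0.954, -0.301, 0.0], [0.001, -0.003, -1.0]]
force: [2.6, 0.5, 0.3]
gripper_width: 9.5
```

Run:
```python
from h import *
look('wrist','wrist11')
plan([515.6,7.5,101.7],287.6); print(read_state()['ft_torque'])
```

```text
twist [-0.16 -0.04  0.03] xyz [-0.2  1.1  6.1] | clk 11.8 pos [516.7   7.6 107.8] xang -72.37 j [ 23.2  -9.6 -19.4   0.1 -80.1  84.4] F [3.9 0.6 1.4] w 9.3
[ 0.28852355 -1.14463271 -0.00658707]
```

View pics/wrist11.png

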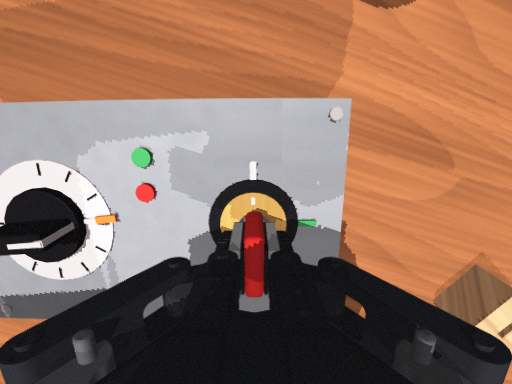

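The key is at 108, so about 6 mm remain with low force. I'll press on past home.

Emit:
play_rows:
  rows:
    - {"twist":[-0.1,0,3],"xyz":[-0.2,1,3],"grip":5}
    - {"twist":[-0.1,0,-3],"xyz":[-0.2,1,5],"grip":5}
    - {"twist":[-0.1,0,3],"xyz":[-0.2,1,7],"grip":5}
    - {"twist":[-0.1,0,-3],"xyz":[-0.2,1,8],"grip":5}
    - {"twist":[-0.1,0,0],"xyz":[-0.2,1,8],"grip":5}
    - {"twist":[-0.1,0,0],"xyz":[-0.2,1,8],"grip":5}

```text
clock: 12.3
eef_pos: [516.4, 7.6, 101.5]
orientation: [[0.302, -0.953, 0.003], [-0.953, -0.302, -0.0], [0.001, -0.003, -1.0]]
force: [-0.7, 2.0, 8.2]
gripper_width: 9.5
```

```bash
cat > keyh.py <<'E'
from h import *
import sys
def keyh(tag):
    s=read_state();R=s['orientation'];p=s['eef_pos']
    im,d,X=cloud(tag); h=cv2.cvtColor(im,cv2.COLOR_RGB2HSV)
    red=((h[...,0]<8)|(h[...,0]>172))&(h[...,1]>150)&(h[...,2]>60); red[:205]=0;red[:,:225]=0;red[:,285:]=0
    Y=(X-p)@R; t=red&(Y[...,2]<-20); q=Y[t]
    print(tag,'n',len(q),'tool y/x mid',(np.percentile(q,98,axis=0)+np.percentile(q,2,axis=0))[:2]/2,'top z tool',np.median(q[:,2]),'world top z',np.median(X[t][:,2]))
E
python3 - <<'E'
from h import *
from keyh import *
look('wrist','wrist12')
plan([515.6,7.5,101.7],287.6); print(read_state()['ft_torque'])
keyh('wrist12')
E
```

```text
twist [-0.18 -0.08  0.06] xyz [-0.1  0.8 -0.2] | clk 12.35 pos [516.4   7.6 101.5] xang -72.34 j [ 23.3  -9.5 -20.    0.1 -79.3  84.4] F [-0.2  1.2  7.4] w 9.1
[ 0.57002565  0.31133441 -0.01743957]
wrist12 n 1360 tool y/x mid [0.38491981 0.29956634] top z tool -32.208243709296966 world top z 133.69180083670315
```

The head's top is at 133.7 mm (134 expected when home) and the push shows 7–8 N with no slip in the grip. I'll press harder to confirm it's seated.

Emit:
play_rows:
  rows:
    - {"twist":[-0.1,0,0],"xyz":[0,0.5,3],"grip":5}
    - {"twist":[-0.1,0,0],"xyz":[0,0.5,4],"grip":5}
    - {"twist":[-0.1,0,0],"xyz":[0,0.5,4],"grip":5}
    - {"twist":[-0.1,0,0],"xyz":[0,0.5,4],"grip":5}

```text
clock: 12.68
eef_pos: [516.6, 7.6, 101.3]
orientation: [[0.305, -0.952, 0.005], [-0.952, -0.305, -0.001], [0.002, -0.004, -1.0]]
force: [-7.4, 2.8, 17.8]
gripper_width: 9.2
```

Run:
```python
from h import *
from keyh import *
look('wrist','wrist13');look('scene','scene13')
plan([515.6,7.5,101.7],191.6); print(read_state()['ft_torque'])
keyh('wrist13')
im=cv2.imread('pics/scene13.png')[130:230,210:330]
cv2.imwrite('pics/s13.png',cv2.resize(im,None,fx=5,fy=5,interpolation=cv2.INTER_CUBIC))
```

```text
twist [-0.3   0.11 96.16] xyz [-0.2  1.  -0.4] | clk 12.7833 pos [516.6   7.6 101.3] xang -72.24 j [ 23.3  -9.5 -20.    0.2 -79.2  84.4] F [-7.5  3.2 18.2] w 9.2
[ 1.19501921  2.71396675 -0.00404198]
wrist13 n 1352 tool y/x mid [0.36659224 0.25117495] top z tool -32.18438426383108 world top z 133.48203575702684
```

View pics/s13.png

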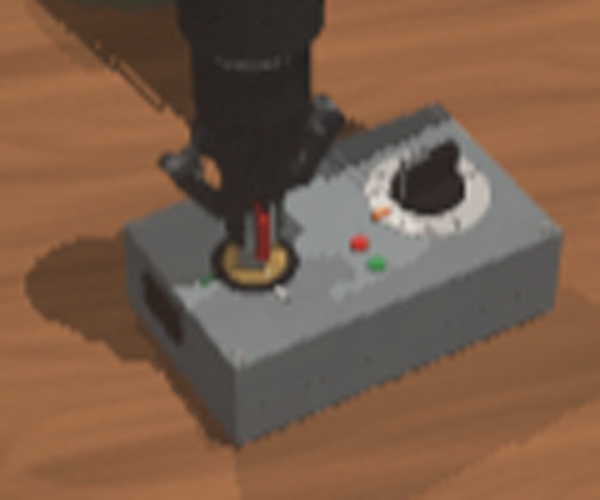

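It's seated: 18 N moved it only 0.2 mm. Now I'll turn clockwise while pressing.

Emit:
play_rows:
  rows:
    - {"twist":[0,0,6],"xyz":[0.1,0,2],"grip":5}
    - {"twist":[0,0,12],"xyz":[0.2,0,2],"grip":5}
    - {"twist":[0,0,18],"xyz":[0.3,0,2],"grip":5}
    - {"twist":[0,0,24],"xyz":[0.4,0,2],"grip":5}
    - {"twist":[0,0,30],"xyz":[0.5,0,2],"grip":5}
    - {"twist":[0,0,36],"xyz":[0.6,0.1,2],"grip":5}
    - {"twist":[0,0,42],"xyz":[0.7,0.1,2],"grip":5}
    - {"twist":[0,0,48],"xyz":[0.9,0.15,2],"grip":5}

```text
clock: 13.45
eef_pos: [516.7, 6.5, 101.4]
orientation: [[-0.507, -0.862, 0.005], [-0.862, 0.507, -0.001], [-0.001, -0.005, -1.0]]
force: [-6.1, 1.9, 11.9]
gripper_width: 9.1
```

Run:
```python
from h import *
plan([516,7.5,101.4],191.6); print(read_state()['ft_torque'])
```

```text
twist [-0.25  0.2  47.94] xyz [-0.5  1.1 -0.1] | clk 13.45 pos [516.7   6.5 101.4] xang -120.46 j [ 23.2  -9.5 -20.1   0.2 -79.2  36.3] F [-6.1  1.9 11.9] w 9.1
[0.68686854 2.22221763 0.09577893]
```

Emit:
play_rows:
  rows:
    - {"twist":[0,0,6],"xyz":[0.1,0.2,2],"grip":5}
    - {"twist":[0,0,12],"xyz":[0.2,0.4,2],"grip":5}
    - {"twist":[0,0,18],"xyz":[0.3,0.5,2],"grip":5}
    - {"twist":[0,0,24],"xyz":[0.4,0.6,2],"grip":5}
    - {"twist":[0,0,30],"xyz":[0.5,0.6,2],"grip":5}
    - {"twist":[0,0,36],"xyz":[0.6,0.6,2],"grip":5}
    - {"twist":[0,0,42],"xyz":[0.7,0.6,2],"grip":5}
    - {"twist":[0,0,48],"xyz":[0.8,0.6,2],"grip":5}

```text
clock: 14.12
eef_pos: [515.5, 5.8, 101.3]
orientation: [[-0.981, -0.196, 0.005], [-0.196, 0.981, -0.002], [-0.005, -0.003, -1.0]]
force: [-7.0, 1.7, 11.6]
gripper_width: 9.4
```

Run:
```python
from h import *
from keyh import *
look('wrist','wrist14')
plan([516,7.5,101.4],191.6); print(read_state()['ft_torque'],read_state()['orientation'].round(4))
keyh('wrist14')
im=cv2.imread('pics/wrist14.png')[80:300,100:390]
cv2.imwrite('pics/w14z.png',cv2.resize(im,None,fx=2.6,fy=2.6,interpolation=cv2.INTER_CUBIC))
```

```text
twist [-0.19  0.26 -0.66] xyz [-0.8  1.6 -0.1] | clk 14.1667 pos [515.5   5.8 101.3] xang -169.06 j [ 23.2  -9.7 -20.3   0.2 -79.3 -12.3] F [-6.   0.6 12. ] w 9.2
[0.40218238 2.46521436 0.08578834] [[-0.9818 -0.1898  0.0051]
 [-0.1898  0.9818 -0.0024]
 [-0.0046 -0.0033 -1.    ]]
wrist14 n 1389 tool y/x mid [ 0.03805567 -0.4403406 ] top z tool -32.27019059839466 world top z 133.60792267280897
```

View pics/w14z.png

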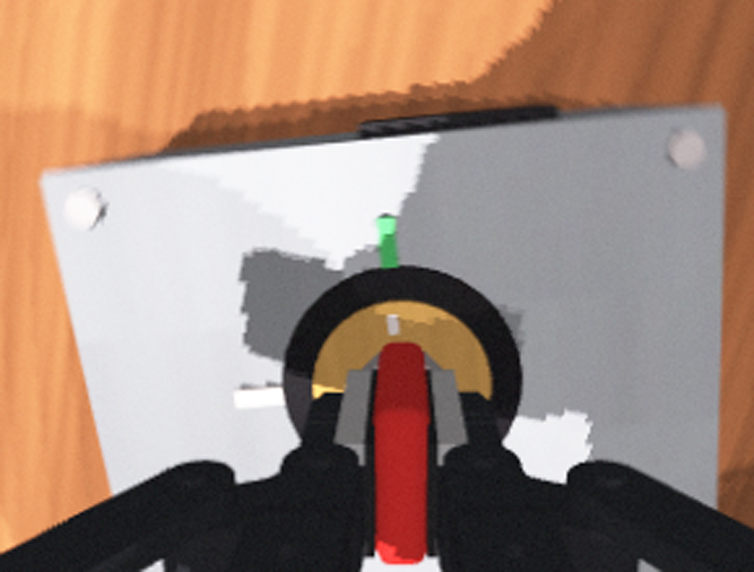

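Run:
```python
from h import *
f=lambda x,y:(np.array([x,y])+.5)/2.6+np.array([100,80])-.5
a=onplane('wrist14',[f(392,324)],84)[0,:2];g=onplane('wrist14',[f(388,250)],82)[0,:2];L=np.array([515,6.95])
print('dot',ang(a-L),'green',ang(g-L), 'turn deg',17.6-ang(a-L))
look('side','side14');look('scene','scene14')
a=cv2.imread('pics/side14.png')[190:270,250:330];b=cv2.imread('pics/scene14.png')[135:215,240:320]
cv2.imwrite('pics/t14.png',np.hstack([cv2.resize(i,(390,390),interpolation=cv2.INTER_CUBIC) for i in(a,b)]))
s=read_state();print(s['clock'],s['force'],s['gripper_width'])
```

```text
dot -70.1658104893146 green -73.0278393250156 turn deg 87.76581048931459
14.2667 [-6.17323279  0.2852804  11.85473293] 9.044445878584622
```

View pics/t14.png

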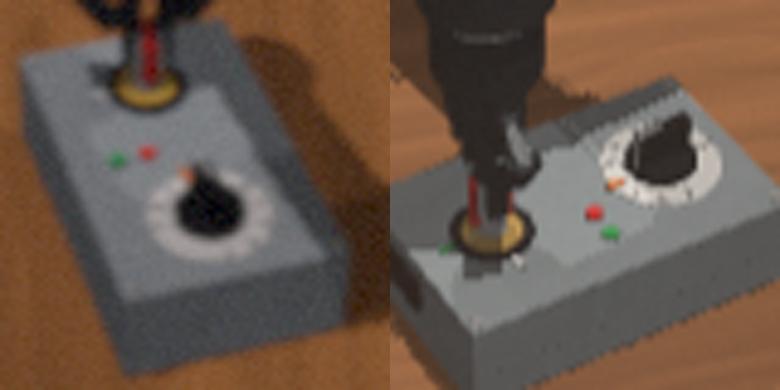

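The cylinder reads about 88° (1.53 rad) turned. The key is still home under a push of about 12 N, and the dial is on its mark, so I'm handing in.

Run:
```python
from bench import *
print(hand_in())
```

```text
the job is handed in; nothing more can be done
None
```

The job is handed in at about 14.3 s on the clock; no verdict was reported.

**Dial:** I turned it 40° clockwise. The white pointer lined up with the orange mark in the wrist view after release, to about 1–2°.

**Key insertion:** I took the red key from its stand and pressed it into the lock with small yaw wiggles. The top of its head read 133.5–133.7 mm against 134 expected when home. Pressing with 18 N moved it only 0.2 mm further, before any turning.

**Turn and hold:** I turned the key about 96° clockwise while pressing down. At hand-in:
- The lock measured about 88° turned (1.53 rad), with its white dot about 3° short of my reading of the green mark.
- The key was still home and held at a 9 mm finger opening.
- The arm was pushing down with about 12 N, with about 6 N of sideways force left over.

**Mug, bowl, jar and brush:** The arm was never commanded near any of them, but I did not measure their positions again at the end.

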